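# Clear the funnel and tighten the filler neck nut

### The arm

A 6-joint arm with a two-finger parallel gripper is mounted at the origin on the work surface. World frame = base frame: x ahead of the robot, y to its left, z up, the work surface at z = 0. Lengths are in m, angles in rad, forces in N, time in s.
With the tool pointing down it reaches from about 0.3 to 0.775 m from the base axis. Payload 14.6 kg.
Tool frame: the origin (TCP) lies between the finger pads; the fingertips stand 11 mm ahead of it and the grasp point (between the pads) lies 8 mm behind it; z points along the fingers, y is the direction in which the jaws open and shut (so a half turn about z gives the same grasp; the last joint's range is limited). The gripper opens to 85 mm and grips with 20 to 120 N. Pads are 22 mm wide; open, the fingers measure 114 mm over their backs; the gripper's body (76 mm by 85 mm) begins 54 mm behind the grasp point. The pads swing forward as they close: fully open they stand 13 mm farther back than shut.
Start: joints at [-1.203, 0.3, 1.521, -0, 1.321, -0.067], TCP at [0.232, -0.499, 0.209] pointing down, gripper open.
Joint ranges: [-3.03, 3.03], [-0.79, 2.21], [0.23, 2.52], [-1.04, 4.18], [0, 3.07], [-2.55, 2.55]. Speed limits (rad/s): [2.22, 2.22, 2.57, 3.14, 3.14, 3.14].

### API

Orientations are given as a unit quaternion [x, y, z, w].
In Python, from bench import arm gives the robot as it stands.
- The arm moves only by the tool move_arm, never from a script. Its arguments are lists of equal length, an entry for each row: "delta_pos": the shift along the tool's x, y, z in m, a list of three; "turn": the turn about the tool's z in rad; "gripper": the closure in counts, from 0 (fully open) to 255 (shut). In form: {"delta_pos": [[tx, ty, tz], ...], "turn": [turn, ...], "gripper": [gripper, ...]}. A call has 1 to 12 rows; each row shifts and turns the pose as measured when the row begins, along the tool's axes as they then stand; what a row does not reach is not made up. A row lasts 1/8 s, in which the tool goes at most 62.5 mm and 10.7 degrees, less where a joint would pass 70% of its speed; a pose out of reach is approached as far as the arm can. A call is refused whole if a number of a shift passes 0.0625 or a number of a turn 0.188, either way. A call with a gripper value outside its range is refused whole. The fingers move at their own pace and stop on an object; the grip force is fixed at half the most. Time passes only in rows, so rows that do not move let the fingers close. It gives the time, the measured TCP pose, the force and the opening at its end, in the units of the state.
- arm.sense(): the state, without advancing time (a new reading comes with each control period).
- arm.get_image(name): name is "scene" or "top"; returns a dict with "pixels" (384x512x3 uint8, red, green, blue), "camera_matrix" (3x3 intrinsics, pixels), "k1" (the pictures are not rectified: a ray, as slopes to the right and down, at radius r is drawn at 1 + k1 r^2 times it, then the intrinsics apply), "T" (4x4, takes a point from camera to world coordinates). Camera axes: x right, y down, z forward; pixel columns grow to the right and rows downward; lengths in m; the calibration is good to about 2 mm. A picture is of the moment at which its call begins. There is no depth.
- arm.job_done(): hands the job in, once; it reports no verdict.
The state is a dict: "time": time; "joint_pos": joint angles; "qd": joint speeds; "joint_efforts": joint torques, N m; "eef_pos": TCP position; "orientation": TCP orientation; "force": force on the tool from outside, world axes, zero at the start; "torque": the same for the moment, N m; "width": finger opening in m.
Only numpy, scipy, OpenCV 4.12 (cv2) and the standard library are available. Lean on these libraries where they do the work, as an engineer would, in place of code of your own. Each camera call takes 0.05 s, during which the arm holds its last target. There are 200 camera calls.

### The job

The funnel was left standing in the filler neck of the moped's oil tank, in the way of the union nut. First lift the funnel out and put it in the drip tray, let go of it, then screw the union nut clockwise (seen from above) by hand until it is fully home against its stop. Leave the socket case, the tail light lens and the exhaust clamp where they are.

Things in the scene. Friction and masses are not known exactly. Their poses are not given: they have to be found in the camera images.
- oil_tank: Low grey moped oil tank, 190 x 150 mm and 66 mm high, fixed to the bench. Origin under its centre on the bench, z up. An upright aluminium filler neck (outer diameter 40 mm, inner 31 mm, open at the top, bore about 70 mm deep) stands at its centre, its top 138 mm above the bench
- neck_mouth (a point): Centre of the neck's mouth, 138 mm above the bench, on the neck's and nut's vertical axis
- union_nut (a joint): Turn of the captive steel hex nut round the neck, rad. It grows as the nut is turned clockwise seen from above; 2.4 is the hard stop (fully home), 0 the other stop. It starts between 0 and 0.9. It does not move up or down and stays where it is left; it takes about 0.2 N m to turn
- nut_top (a point): Centre of the nut's top, 132 mm above the bench; turns with the nut. The hex nut is 54 mm across flats, 62 mm across corners, 32 mm high (100 to 132 mm above the bench). One flat faces this point's own +x, the others follow every 60 degrees. The neck sticks out 6 mm above the nut
- funnel: Loose green plastic funnel, 0.1 kg, 130 mm long: spout 25 mm outer diameter, 50 mm long, then a cone widening to 134 mm at the open mouth (wall 4 mm). Origin at the spout's lower end, z along its axis to the mouth. Starts upright, spout loosely 53 mm down in the neck; the mouth hides the nut from above. A flat upright tab sticks out at the mouth along its own +x
- funnel_tab (a point): Grip point on the top edge of the funnel's tab, 90 mm from the axis along the funnel's +x and 128 mm above its origin. The tab spans 65 to 107 mm from the axis, 84 to 128 mm above the origin, 12 mm thick; pinch it across its thickness (the funnel's y)
- funnel_mouth (a point): Centre of the funnel's mouth, 130 mm from its origin along its axis
- drip_tray: Open steel drip tray, 260 (its x) x 240 mm (its y), walls 45 mm high and 4 mm thick, floor 4 mm; fixed to the bench. Origin under its centre on the bench. It lies on one side of the bench and the tank on the other; which is which varies
- socket_case: Black plastic case of sockets, 110 x 180 x 45 mm, lying flat, loose. Bystander, origin under its centre
- tail_lens: White plastic tail light lens, 75 x 115 x 39 mm, lying flat, loose. Bystander, origin under its centre
- exhaust_clamp: Chrome U-shaped exhaust clamp, 86 x 78 x 19 mm, lying flat, loose. Bystander, origin on the bench near its middle
Mind the look-alikes: they are no part of the job. There is more than one size of the funnel; the one meant has the size given above.

How it is judged:
On the way, in this order (a step that is already met when the one before it is completed fails the run):
1. the funnel lies in the drip tray, let go (x of funnel in the frame of drip_tray between -0.13 and 0.13 m and y of funnel in the frame of drip_tray between -0.12 and 0.12 m and x of funnel_mouth in the frame of drip_tray between -0.13 and 0.13 m and y of funnel_mouth in the frame of drip_tray between -0.12 and 0.12 m and height (world z) of each of funnel, funnel_mouth below 0.14 m and linear speed of funnel below 0.05 m/s and contact force between the fingers and funnel below 0.1 N), for 0.2 s.
2. the union nut is fully home (value of joint union_nut above 2.3 rad), for 0.2 s.
At the end, for the whole second after the job is handed in: The funnel rests in the drip tray in any attitude, with its spout end and its mouth centre both inside the tray's outline and less than 140 mm above the bench, and the union nut is turned to its stop (joint above 2.3 of 2.4 rad) (value of joint union_nut above 2.3 rad and x of funnel in the frame of drip_tray between -0.13 and 0.13 m and y of funnel in the frame of drip_tray between -0.12 and 0.12 m and x of funnel_mouth in the frame of drip_tray between -0.13 and 0.13 m and y of funnel_mouth in the frame of drip_tray between -0.12 and 0.12 m and height (world z) of each of funnel, funnel_mouth below 0.14 m and linear speed of funnel below 0.05 m/s); the robot touches nothing.
It fails at once if the socket case is moved by more than 15 mm (distance of socket_case from where it was at the start of the episode above 0.015 m).
It fails at once if the tail light lens is moved by more than 15 mm (distance of tail_lens from where it was at the start of the episode above 0.015 m).
It fails at once if the exhaust clamp is moved by more than 15 mm (distance of exhaust_clamp from where it was at the start of the episode above 0.015 m).
It also fails if it takes over 64 s, if anything falls off the work surface, if the arm or the gripper's body presses on something with over 40 N, if the wrist force passes 120 N, or if a joint passes its speed limit or range.

## Working session

There is one attempt and no reset: what is moved stays moved. The work goes in short steps, Python scripts to look and compute and a tool call to move; the robot and the scene stay as the last step left them, time stands still between calls to the robot, and variables do not carry over. Pictures are saved under pics/ and viewed, about 8 in all and at most 12, crops included, and the job is handed in when it is done.

Besides the shell and the picture viewer there is one more tool, called after ">>>" as name(argument=value, ...) on one line, values as JSON. move_arm: Moves the arm, as the interface text tells. Its arguments: {"type":"object","properties":{"delta_pos":{"type":"array"},"turn":{"type":"array"},"gripper":{"type":"array"}},"required":["delta_pos","turn","gripper"]}

```bash
mkdir -p pics
cat > h.py <<'E'
import numpy as np, cv2
from bench import arm
def snap(name,fn):
    im=arm.get_image(name); cv2.imwrite(f'pics/{fn}.png',im['pixels'][:,:,::-1])
    np.savez(f'pics/{fn}.npz',**im); return im
def load(fn): return dict(np.load(f'pics/{fn}.npz'))
def ray(im,u,v):
    K=im['camera_matrix']; k=float(im['k1'])
    d=np.array([(u-K[0,2])/K[0,0],(v-K[1,2])/K[1,1]]); s=d.copy()
    for _ in range(20): s=d/(1+k*(s@s))
    T=im['T']; r=T[:3,:3]@np.array([s[0],s[1],1]); return T[:3,3],r
def onplane(im,u,v,z):
    o,r=ray(im,u,v); return o+r*(z-o[2])/r[2]
def proj(im,p):
    T=im['T']; c=T[:3,:3].T@(np.array(p)-T[:3,3]); s=c[:2]/c[2]; s=s*(1+float(im['k1'])*(s@s))
    return im['camera_matrix'][[0,1],[0,1]]*s+im['camera_matrix'][:2,2]
E
python3 - <<'E'
from h import *
a=snap('top','t0'); b=snap('scene','s0')
for i in (a,b): print(i['T'].round(3).tolist(), i['camera_matrix'].tolist(), i['k1'])
print(arm.sense())
cv2.imwrite('pics/both0.png',cv2.resize(np.hstack([a['pixels'],b['pixels']])[:,:,::-1],(800,300),interpolation=cv2.INTER_AREA))
E
```

```text
[[0.013, -0.996, 0.083, 0.47], [-1.0, -0.012, 0.015, 0.119], [-0.014, -0.084, -0.996, 1.232], [0.0, 0.0, 0.0, 1.0]] [[370.0967862765703, 0.0, 263.6287399097996], [0.0, 370.0967862765703, 189.08838350781784], [0.0, 0.0, 1.0]] -0.0999793785123959
[[0.212, 0.634, -0.743, 1.411], [0.977, -0.135, 0.164, -0.054], [0.004, -0.761, -0.649, 0.903], [0.0, 0.0, 0.0, 1.0]] [[356.5599118090478, 0.0, 256.0986393699257], [0.0, 356.5599118090478, 194.20289209186151], [0.0, 0.0, 1.0]] 0.03731189822184514
{'time': 0.1, 'joint_pos': array([-1.20257670e+00,  3.00407841e-01,  1.52153486e+00,  6.25480305e-06,
        1.32069158e+00, -6.66014837e-02]), 'qd': array([ 0.0014166 ,  0.00026854, -0.00184411, -0.00113566, -0.00014291,
        0.00023341]), 'joint_efforts': array([ 1.89980441e-03, -5.44375098e+01, -3.62368655e+01, -5.71055591e-05,
        3.02486253e-03, -1.31131748e-05]), 'eef_pos': array([ 0.23159904, -0.4985992 ,  0.20807558]), 'orientation': array([ 9.76459305e-01,  2.15701077e-01, -7.52508970e-05, -5.15358593e-04]), 'force': array([-0.37941568,  0.0630645 ,  0.19191116]), 'torque': array([ 0.02954932, -0.0129561 , -0.00191993]), 'width': 0.08538723142777692}
```

View pics/t0.png

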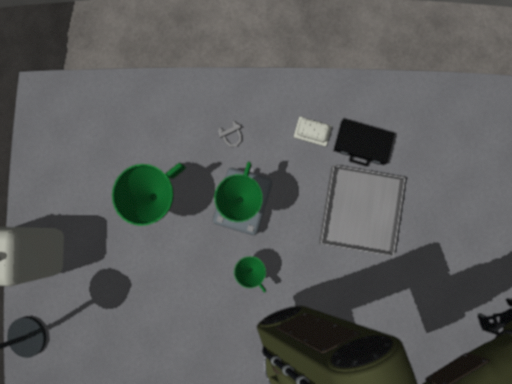

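View pics/s0.png

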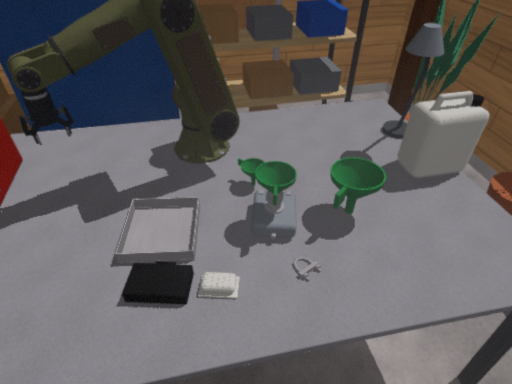

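The top view shows three funnels: a big one at (142,194), a small one at (250,271), and the one standing in the tank at (239,198), whose tab points up towards (248,167). The tray is at (365,209), the case at (365,142), the lens at (313,130) and the clamp at (231,132). The scene view agrees with this. Next I'll measure the funnel, tab and tray.

Run:
```python
from h import *
im=load('t0'); p=im['pixels'].astype(int)
m=((p[:,:,1]>p[:,:,0]+30)&(p[:,:,1]>p[:,:,2]+20)).astype(np.uint8)
n,l,st,c=cv2.connectedComponentsWithStats(m)
for i in range(1,n):
    if st[i,4]<100: continue
    mm=(l==i).astype(np.uint8)
    core=cv2.morphologyEx(mm,cv2.MORPH_OPEN,cv2.getStructuringElement(cv2.MORPH_ELLIPSE,(15,15)))
    cs=max(cv2.findContours(core,0,cv2.CHAIN_APPROX_NONE)[0],key=cv2.contourArea)
    e=cv2.fitEllipse(cs)
    tab=mm&(1-cv2.dilate(core,np.ones((3,3))))
    ys,xs=np.nonzero(tab)
    C=onplane(im,*e[0],.215); R=onplane(im,e[0][0]+e[1][1]/2,e[0][1],.215)
    print('funnel px',np.round(e[0],1),np.round(e[1],1),'C',C.round(4),'R',np.linalg.norm(R-C).round(4))
    if len(xs):
        t=onplane(im,xs.mean(),ys.mean(),.21); far=max((np.linalg.norm(onplane(im,x,y,.213)-C),x,y) for x,y in zip(xs,ys))
        print(' tab',t.round(4),'ang',np.degrees(np.arctan2(*(t-C)[[1,0]])).round(1),'far',far)
# tank
for nm,sel in (('tray',(310,155,420,262)),('tank',(205,150,285,245))):
    x0,y0,x1,y1=sel; cv2.imwrite(f'pics/{nm}.png',cv2.resize(im['pixels'][y0:y1,x0:x1,::-1],None,fx=5,fy=5,interpolation=cv2.INTER_CUBIC))
s=arm.sense()
# tray corners guess px
for uv in ((333,166),(406,175),(398,254),(321,243)): print(uv,onplane(im,*uv,.045).round(3))
for nm,uv,z in (('case',(365,142),.045),('lens',(313,130),.039),('clamp',(231,132),.02),('casenear',(360,163),.02)): print(nm,onplane(im,*uv,z).round(3))
a=cv2.resize(cv2.imread('pics/tray.png'),(400,400));b=cv2.resize(cv2.imread('pics/tank.png'),(400,475))[:400]
cv2.imwrite('pics/c0.png',np.hstack([a,b]))
```

```text
funnel px [144.1 193.5] [55.7 62.4] C [0.5386 0.4688 0.215 ] R 0.0889
 tab [0.5505 0.4776 0.21  ] ang 36.6 far (np.float64(0.13267357717965697), np.int64(182), np.int64(165))
funnel px [238.1 197.6] [47.1 48.1] C [0.5305 0.2046 0.215 ] R 0.0664
 tab [0.6147 0.1814 0.21  ] ang -15.4 far (np.float64(0.10370683038751273), np.int64(249), np.int64(162))
funnel px [249.8 271.7] [30.5 30.8] C [0.3287 0.169  0.215 ] R 0.042
 tab [0.2828 0.134  0.21  ] ang -142.7 far (np.float64(0.06678545519769719), np.int64(265), np.int64(291))
(333, 166) [ 0.647 -0.087  0.045]
(406, 175) [ 0.621 -0.327  0.045]
(398, 254) [ 0.365 -0.297  0.045]
(321, 243) [ 0.399 -0.048  0.045]
case [ 0.728 -0.193  0.045]
lens [ 0.767 -0.023  0.039]
clamp [0.762 0.249 0.02 ]
casenear [ 0.662 -0.181  0.02 ]
```

View pics/c0.png

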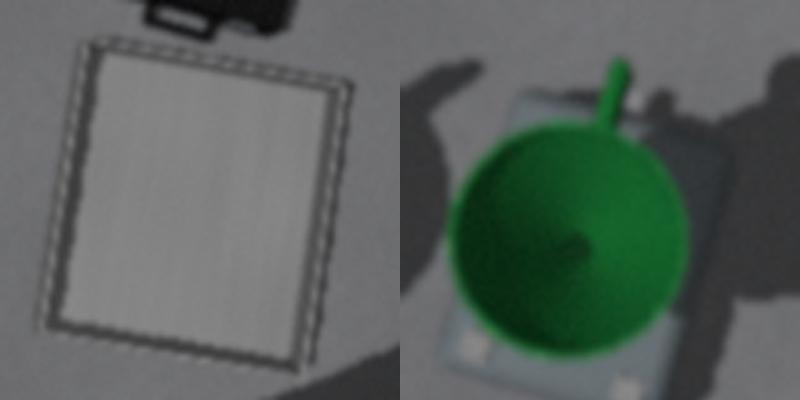

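Funnel radius 66 mm against the given 67, tab reach 104 against 107, and tray sides about 258 and 242 mm, so the measurements hold. The grip point is near (0.617, 0.181, 0.213) with the tab at −15.4°. I'll turn, rise and approach.

>>> move_arm(delta_pos=[[0,0,-0.025],[0,0,-0.025],[0,0,-0.025],[0,0,-0.025],[0.013,-0.052,0],[0.013,-0.052,0],[0.013,-0.052,0],[0.013,-0.052,0],[0.013,-0.052,0],[0.013,-0.052,0],[0.013,-0.052,0],[0.013,-0.052,0]], turn=[0.176,0.176,0.176,0.176,0,0,0,0,0,0,0,0], gripper=[0,0,0,0,0,0,0,0,0,0,0,0])

```text
time: 1.6
eef_pos: [0.4553, -0.1204, 0.3091]
orientation: [0.989, -0.149, -0.002, -0.004]
force: [0.4, -0.5, -0.5]
width: 0.0856
```

```bash
cat >> h.py <<'E'
from scipy.spatial.transform import Rotation as Ro
def go(p=None,yaw=None):
    s=arm.sense(); R=Ro.from_quat(s['orientation']).as_matrix(); y=np.degrees(np.arctan2(R[1,0],R[0,0]))
    print('t',round(s['time'],2),'pos',s['eef_pos'].round(4),'yaw',y.round(1),'tilt',np.degrees(np.arccos(-R[2,2])).round(1),'q',s['joint_pos'].round(2),'F',s['force'].round(1),'M',s['torque'].round(2),'w',round(s['width'],4))
    if p is not None: print('tool delta',(R.T@(np.array(p)-s['eef_pos'])).round(4))
    if yaw is not None: print('turn',np.radians(y-yaw).round(3))
E
python3 -c "
from h import *
go((.6173,.1807,.26),-15.4)"
```

```text
t 1.6 pos [ 0.4553 -0.1204  0.3091] yaw -17.1 tilt 0.5 q [-0.34  0.06  1.57  0.01  1.52  1.53] F [ 0.4 -0.5 -0.5] M [-0.01 -0.02 -0.07] w 0.0856
tool delta [ 0.0663 -0.3351  0.0509]
turn -0.03
```

>>> move_arm(delta_pos=[[0.011,-0.052,0],[0.011,-0.052,0],[0.011,-0.052,0],[0.011,-0.052,0],[0.01,-0.05,0],[0.01,-0.045,0.0],[0.004,-0.015,0.0],[0,0,0]], turn=[-0.01,-0.01,-0.01,0,0,0,0,0], gripper=[0,0,0,0,0,0,0,0])

```text
time: 2.6
eef_pos: [0.6115, 0.1806, 0.3066]
orientation: [0.991, -0.131, -0.005, -0.003]
force: [-0.8, 0.0, 0.6]
width: 0.0855
```

```bash
python3 -c "
from h import *
go((.6173,.1807,.19),-15.4)"
```

```text
t 2.6 pos [0.6115 0.1806 0.3066] yaw -15.1 tilt 0.7 q [0.23 0.46 1.07 0.01 1.61 2.06] F [-0.8  0.   0.6] M [ 0.   -0.03 -0.03] w 0.0855
tool delta [ 0.0069 -0.0011  0.1165]
turn 0.005
```

>>> move_arm(delta_pos=[[0.004,-0.001,0.03],[0.003,0,0.03],[0,0,0.03],[0,0,0.02],[0,0,0.006],[0,0,0]], turn=[0,0,0,0,0,0], gripper=[0,0,0,0,0,0])

```text
time: 3.35
eef_pos: [0.6163, 0.1755, 0.1884]
orientation: [0.991, -0.133, -0.005, -0.003]
force: [0.2, 0.6, 0.4]
width: 0.0853
```

Run:
```python
from h import *
go((.6173,.1807,.19),-15.4)
a=snap('top','t1'); b=snap('scene','s1')
A=cv2.resize(a['pixels'][140:240,190:290,::-1],(400,400),interpolation=2); B=cv2.resize(b['pixels'][130:250,200:320,::-1],(400,400),interpolation=2)
cv2.imwrite('pics/c1.png',np.hstack([A,B]))
```

```text
t 3.35 pos [0.6163 0.1755 0.1884] yaw -15.3 tilt 0.6 q [0.22 0.52 1.26 0.01 1.37 2.05] F [0.2 0.6 0.4] M [ 0.02 -0.04  0.03] w 0.0853
tool delta [-0.0004 -0.0053 -0.0016]
turn 0.001
```

View pics/c1.png

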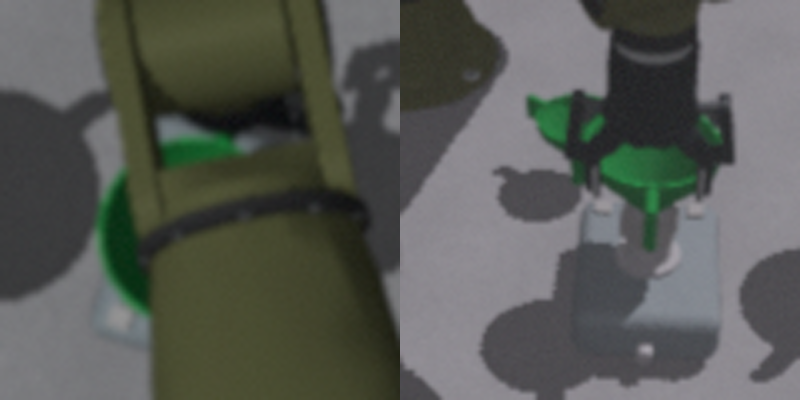

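The crop shows the tab, lower end near (650,230) in the right half, midway between the open fingers, with no contact. I'll correct 5 mm sideways, then close.

>>> move_arm(delta_pos=[[0,-0.005,0],[0,0,0],[0,0,0],[0,0,0],[0,0,0],[0,0,0],[0,0,0],[0,0,0],[0,0,0]], turn=[0,0,0,0,0,0,0,0,0], gripper=[0,120,255,255,255,255,255,255,255])

```text
time: 4.58
eef_pos: [0.6184, 0.1811, 0.1908]
orientation: [0.991, -0.133, -0.003, -0.003]
force: [-0.7, 0.4, 0.1]
width: 0.0001
```

```bash
python3 -c "
from h import *
go((.6173,.1807,.19),-15.4)"
```

```text
t 4.58 pos [0.6184 0.1811 0.1908] yaw -15.3 tilt 0.5 q [0.22 0.53 1.24 0.01 1.37 2.06] F [-0.7  0.4  0.1] M [-0.    0.03 -0.07] w 0.0001
tool delta [-0.001   0.0007  0.0008]
turn 0.002
```

The jaws shut on nothing. I'll look before doing anything else.

Run:
```python
from h import *
a=snap('top','t2'); b=snap('scene','s2')
A=cv2.resize(a['pixels'][140:240,190:290,::-1],(400,400),interpolation=2); B=cv2.resize(b['pixels'][130:250,200:320,::-1],(400,400),interpolation=2)
cv2.imwrite('pics/c2.png',np.hstack([A,B]))
print(proj(b,(.6173,.1807,.213)),proj(b,(.6173,.1807,.169)),proj(b,arm.sense()['eef_pos']),proj(b,(.5305,.2046,.215)))
```

```text
[275.38877705 190.735855  ] [274.83513045 201.64019641] [275.32893526 196.53278164] [275.79945932 172.27556521]
```

View pics/c2.png

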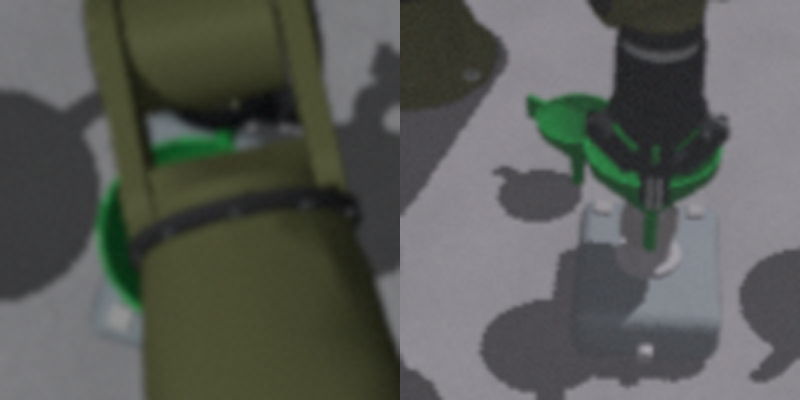

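Run:
```python
from h import *
a=load('t0'); b=load('s0')
A=cv2.resize(a['pixels'][155:235,205:285,::-1],(400,400),interpolation=2); B=cv2.resize(b['pixels'][160:240,235:315,::-1],(400,400),interpolation=2)
cv2.imwrite('pics/c3.png',np.hstack([A,B]))
for n,P in (('mouth',(.5305,.2046,.215)),('neck',(.5305,.2046,.138)),('nutlow',(.5305,.2046,.1)),('tabtop in',(.6173-.024,.1807+.007,.213)),('tabtop out',(.634,.176,.213)),('tabbot out',(.634,.176,.169))):
    print(n,(proj(b,P)-[235,160])*5+[400,0],(proj(a,P)-[205,155])*5)
```

```text
mouth [603.99729662  61.37782605] [165.27109066 213.00338975]
neck [599.41157681 153.58735339] [176.06815354 220.89027076]
nutlow [597.29380787 196.29820499] [180.85912671 224.38945518]
tabtop in [603.11729385 127.64542426] [198.10336815 100.65848577]
tabtop out [601.3812676  172.30410627] [220.39422987  28.34717313]
tabbot out [598.59653056 226.99869802] [224.43970877  40.47013571]
```

View pics/c3.png

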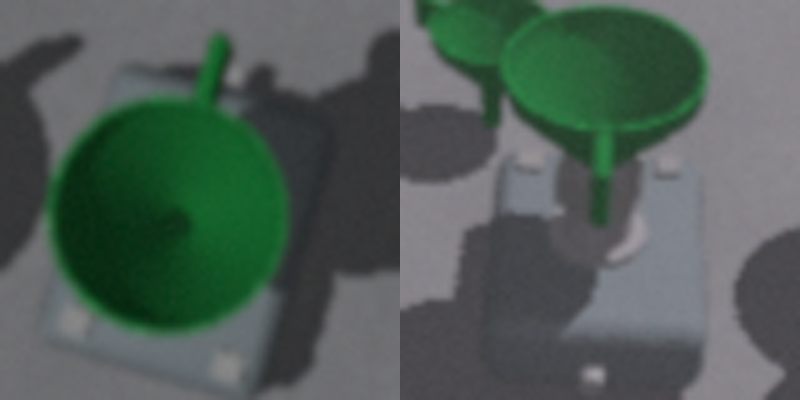

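The tab sits where I predicted: the outer edge runs (601,172)–(599,227) in c3. That edge hides the pads, so the picture doesn't settle whether the tab is held. I'll lift 25 mm and check numerically whether the funnel follows.

>>> move_arm(delta_pos=[[0,0,-0.008],[0,0,-0.008],[0,0,-0.008],[0,0,0]], turn=[0,0,0,0], gripper=[255,255,255,255])

```text
time: 5.18
eef_pos: [0.6189, 0.181, 0.2174]
orientation: [0.991, -0.133, -0.002, -0.003]
force: [0.1, -0.8, -0.5]
width: 0.0
```

```bash
cat >> h.py <<'E'
def green(im): 
    p=im['pixels'].astype(int); return ((p[:,:,1]>p[:,:,0]+25)&(p[:,:,1]>p[:,:,2]+15)).astype(np.uint8)
E
python3 - <<'E'
from h import *
go()
s3=snap('scene','s3'); t3=snap('top','t3')
for f in ('s0','s2','s3'):
    m=green(load(f))[150:225,258:300]; ys,xs=np.nonzero(m); print(f,ys.min()+150,ys.max()+150,xs.min()+258,xs.max()+258,len(ys))
for f in ('t0','t2','t3'):
    m=green(load(f))[150:230,208:250]; ys,xs=np.nonzero(m); print(f,ys.min()+150,ys.max()+150,xs.min()+208,xs.max()+208,len(ys))
A=[cv2.resize(load(f)['pixels'][150:230,235:315,::-1],(400,400),interpolation=2) for f in ('s2','s3')]
cv2.imwrite('pics/c4.png',np.hstack(A))
E
```

```text
t 5.17 pos [0.6189 0.181  0.2174] yaw -15.3 tilt 0.5 q [0.22 0.51 1.21 0.01 1.43 2.06] F [ 0.1 -0.8 -0.5] M [-0.02  0.   -0.02] w 0.0
s0 159 204 258 296 1000
s2 159 204 258 296 261
s3 162 204 258 296 515
t0 162 221 214 249 1529
t2 172 217 214 248 313
t3 170 217 214 248 288
```

View pics/c4.png

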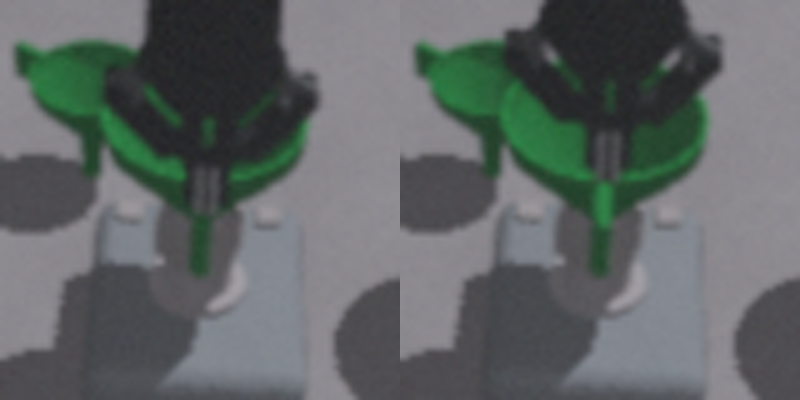

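The funnel didn't follow: the tab at (600,180)–(598,275) in c4 hasn't moved, and the fingertips at (605,180) look about 6 px higher than the reported TCP implies. Both cameras agree on the funnel, so I'll check the arm's reported pose against the start images.

Run:
```python
from h import *
out=[]
p0=np.array([.2316,-.4986,.2081]); R=Ro.from_quat([.97646,.2157,-.00008,-.0005]).as_matrix()
for f,(x0,y0) in (('t0',(452,290)),('s0',(10,70))):
    im=load(f); w=60 if f=='t0' else 80
    c=cv2.resize(im['pixels'][y0:y0+w,x0:x0+w,::-1],(400,400),interpolation=2); k=400/w
    for q,col in (((0,.0425,-.002),(0,0,255)),((0,-.0425,-.002),(0,0,255)),((0,0,0),(0,255,255)),((0,0,-.062),(255,0,0))):
        u=(proj(im,p0+R@q)-[x0,y0]+.5)*k; print(f,q,u.round(0)); cv2.circle(c,tuple(int(v) for v in u),4,col,-1)
    out.append(c)
cv2.imwrite('pics/c5.png',np.hstack(out))
```

```text
t0 (0, 0.0425, -0.002) [319.  67.]
t0 (0, -0.0425, -0.002) [150. 157.]
t0 (0, 0, 0) [233. 111.]
t0 (0, 0, -0.062) [318. 144.]
s0 (0, 0.0425, -0.002) [176. 411.]
s0 (0, -0.0425, -0.002) [308. 372.]
s0 (0, 0, 0) [244. 394.]
s0 (0, 0, -0.062) [210. 315.]
```

View pics/c5.png

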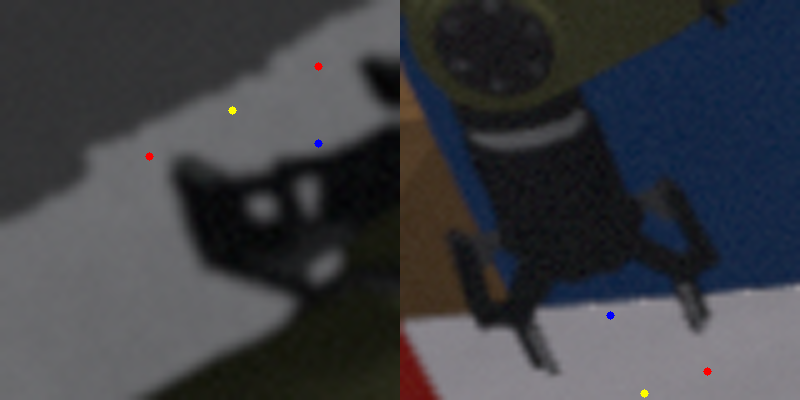

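Run:
```python
from h import *
t=load('t0'); s=load('s0')
def tri(a,b):
    (o1,d1),(o2,d2)=a,b
    A=np.c_[d1,-d2]; k=np.linalg.lstsq(A,o2-o1,rcond=None)[0]; P=o1+k[0]*d1;Q=o2+k[1]*d2
    return ((P+Q)/2).round(4),np.linalg.norm(P-Q).round(4)
for sc,tc in (((150,370),(185,165)),((298,325),(372,65)),((224,348),(279,115))):
    print(tri(ray(t,452+tc[0]/6.667-.5,290+tc[1]/6.667-.5),ray(s,10+sc[0]/5-.5,70+sc[1]/5-.5)))
# scene-only: where tip mid lies if only z is off
for z in (.21,.22,.23,.235,.24,.25): print(z,onplane(s,54.3,139.1,z).round(3))
s3=load('s3'); 
for z in (.2064,.215,.22,.225,.23,.235): print('s3 tip',z,onplane(s3,235+205/5-.5,150+180/5-.5,z).round(3))
```

```text
(array([ 0.2066, -0.5245,  0.2027]), np.float64(0.0767))
(array([ 0.2738, -0.462 ,  0.2994]), np.float64(0.0674))
(array([ 0.2385, -0.4958,  0.2483]), np.float64(0.0014))
0.21 [ 0.169 -0.523  0.21 ]
0.22 [ 0.187 -0.516  0.22 ]
0.23 [ 0.205 -0.509  0.23 ]
0.235 [ 0.214 -0.506  0.235]
0.24 [ 0.223 -0.502  0.24 ]
0.25 [ 0.241 -0.495  0.25 ]
s3 tip 0.2064 [0.585 0.19  0.206]
s3 tip 0.215 [0.595 0.187 0.215]
s3 tip 0.22 [0.601 0.185 0.22 ]
s3 tip 0.225 [0.607 0.183 0.225]
s3 tip 0.23 [0.613 0.181 0.23 ]
s3 tip 0.235 [0.619 0.18  0.235]
```

The midpoint of the start fingertips triangulates to (0.239,−0.496,0.248) with a 1.4 mm ray gap. The reported pose predicts z≈0.21 there, and 0.206 for s3 where the ray gives 0.235. So the real fingertips sit about 28 mm higher than the reported TCP says, with x and y agreeing. From here I'll use real tip z (shut) ≈ reported z + 0.018. Opening, then lowering to a reported z of 0.163 (the body still clears the mouth).

>>> move_arm(delta_pos=[[0,0,-0.02],[0,0,-0.02],[0,0,0],[0,0,0],[0,0,0],[0,0,0.03],[0,0,0.03],[0,0,0.02],[0,0,0.01],[0,0,0]], turn=[0,0,0,0,0,0,0,0,0,0], gripper=[0,0,0,0,0,0,0,0,0,0])

```text
time: 6.52
eef_pos: [0.6162, 0.1808, 0.1586]
orientation: [0.991, -0.133, -0.007, -0.002]
force: [0.4, -0.2, 0.1]
width: 0.0854
```

```bash
python3 -c "
from h import *
go((.6178,.1807,.163),-15.4)"
```

```text
t 6.53 pos [0.6162 0.1808 0.1586] yaw -15.3 tilt 0.8 q [0.22 0.55 1.28 0.01 1.32 2.06] F [ 0.4 -0.2  0.1] M [ 0.04 -0.05 -0.02] w 0.0854
tool delta [ 0.0015 -0.0003 -0.0045]
turn 0.002
```

>>> move_arm(delta_pos=[[0,0,0],[0,0,0],[0,0,0],[0,0,0],[0,0,0],[0,0,0]], turn=[0,0,0,0,0,0], gripper=[120,255,255,255,255,255])

```text
time: 7.28
eef_pos: [0.6169, 0.1808, 0.1611]
orientation: [0.991, -0.133, -0.005, -0.002]
force: [0.1, -1.3, -0.1]
width: 0.0108
```

```bash
python3 -c "
from h import *
go((.6178,.1807,.163),-15.4)"
```

```text
t 7.28 pos [0.6169 0.1808 0.1611] yaw -15.3 tilt 0.7 q [0.22 0.55 1.28 0.01 1.32 2.06] F [ 0.1 -1.3 -0.1] M [-0.15  0.17  0.07] w 0.0108
tool delta [ 0.0009 -0.0001 -0.0019]
turn 0.002
```

Width 10.8 mm, so the 12 mm tab is held. Lifting gently.

>>> move_arm(delta_pos=[[0,0,-0.008],[0,0,-0.012],[0,0,-0.015],[0,0,-0.015],[0,0,-0.015],[0,0,-0.015],[0,0,-0.015],[0,0,-0.01],[0,0,0]], turn=[0,0,0,0,0,0,0,0,0], gripper=[255,255,255,255,255,255,255,255,255])

```text
time: 8.4
eef_pos: [0.6183, 0.1803, 0.2752]
orientation: [0.991, -0.133, -0.004, -0.003]
force: [-0.2, 0.1, -1.0]
width: 0.0111
```

Run:
```python
from h import *
go((.545,-.205,.29))
s=snap('scene','s4'); t=snap('top','t4')
A=cv2.resize(s['pixels'][90:290,130:400,::-1],(800,592),interpolation=2)
cv2.imwrite('pics/c6.png',A)
```

```text
t 8.4 pos [0.6183 0.1803 0.2752] yaw -15.3 tilt 0.6 q [0.22 0.49 1.11 0.01 1.55 2.06] F [-0.2  0.1 -1. ] M [-0.02 -0.11 -0.01] w 0.0111
tool delta [ 0.0308  0.391  -0.0169]
```

View pics/c6.png

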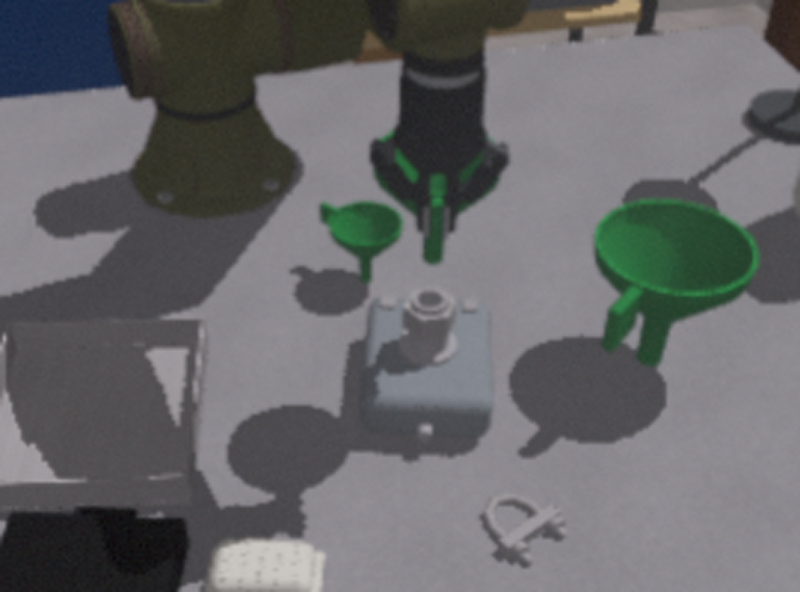

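The funnel is clear of the neck and hangs upright from the jaws at (430,200). The nut and neck show at (430,300). Carrying it to the tray.

>>> move_arm(delta_pos=[[0.002,0.02,0],[0.003,0.035,0],[0.003,0.04,0],[0.003,0.04,0],[0.003,0.04,0],[0.003,0.04,0],[0.003,0.04,0],[0.003,0.04,0],[0.003,0.04,0],[0.002,0.035,0],[0.001,0.02,0],[0,0,0]], turn=[0,0,0,0,0,0,0,0,0,0,0,0], gripper=[255,255,255,255,255,255,255,255,255,255,255,255])

```text
time: 10.0
eef_pos: [0.532, -0.225, 0.266]
orientation: [0.991, -0.136, -0.01, -0.002]
force: [0.2, -0.2, -0.8]
width: 0.011
```

Run:
```python
from h import *
go((.545,-.205,.16),-15.4)
s=snap('scene','s5'); t=snap('top','t5')
A=cv2.resize(s['pixels'][100:280,60:300,::-1],(533,400),interpolation=2)
cx,cy=proj(t,(.5305,.2046,.132)); x0,y0=int(cx)-15,int(cy)-15
B=cv2.resize(t['pixels'][y0:y0+30,x0:x0+30,::-1],(260,260),interpolation=2)
B=cv2.convertScaleAbs(B,alpha=1.8); print(x0,y0)
B=cv2.copyMakeBorder(B,0,140,0,0,0)
cv2.imwrite('pics/c7.png',np.hstack([A,B]))
```

```text
t 10.0 pos [ 0.532 -0.225  0.266] yaw -15.6 tilt 1.2 q [-0.46  0.34  1.34 -0.    1.49  1.38] F [ 0.2 -0.2 -0.8] M [ 0.06 -0.06 -0.01] w 0.011
tool delta [ 0.0093 -0.0227  0.1059]
turn -0.003
225 184
```

View pics/c7.png

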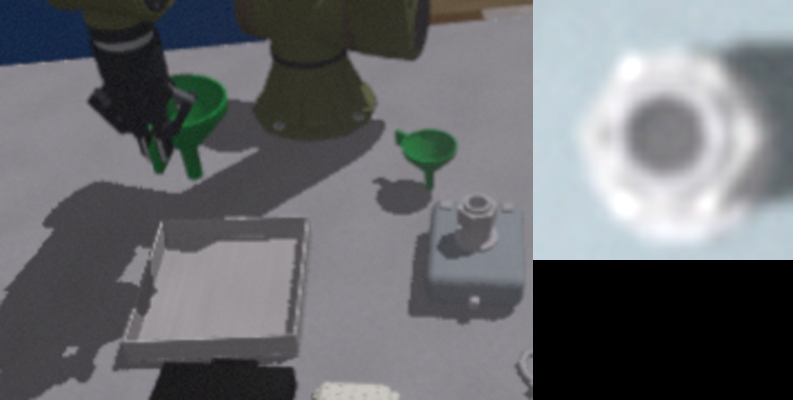

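The gripper holds the funnel near (195,120) in c7, above the tray. The right-hand crop shows the nut with its bore at (665,135). Lowering into the tray now.

>>> move_arm(delta_pos=[[0.005,-0.01,0.02],[0.004,-0.01,0.025],[0,0,0.03],[0,0,0.03],[0,0,0.025],[0,0,0.02],[0,0,0.012],[0,0,0]], turn=[0,0,0,0,0,0,0,0], gripper=[255,255,255,255,255,255,255,255])

```text
time: 11.1
eef_pos: [0.5449, -0.1983, 0.0999]
orientation: [0.991, -0.131, -0.009, -0.002]
force: [0.1, -0.9, -0.4]
width: 0.0109
```

Run:
```python
from h import *
go((.545,-.205,.084),-15.4)
t=load('t5'); p=t['pixels'].astype(float)
x0,y0=220,178; c=p[y0:y0+42,x0:x0+42].mean(2)
big=cv2.resize(c.astype(np.float32),None,fx=8,fy=8,interpolation=2)
# bore (dark) centroid
C=((240.2-x0-.5)*8,(199.6-y0-.5)*8)
np.set_printoptions(linewidth=220)
print(p[184:214:1,225:256].mean(2).astype(int))
```

```text
t 11.1 pos [ 0.5449 -0.1983  0.0999] yaw -15.0 tilt 1.1 q [-0.41  0.48  1.53 -0.    1.14  1.42] F [ 0.1 -0.9 -0.4] M [-0.   -0.1   0.03] w 0.0109
tool delta [0.0022 0.0065 0.0158]
turn 0.006
[[111 112 113 113 112 112 113 113 113 115 114 112 113 112 113 112 113 112 113 113 113 113 113 113 112 113 112 114 113 112 112]
 [112 113 113 114 114 112 112 113 115 114 113 113 112 112 112 112 113 112 115 113 113 114 114 113 113 113 113 111 112 112 113]
 [112 114 115 114 113 114 114 113 114 114 115 113 112 112 111 112 112 112 113 112 112 114 112 114 111 113 111 113 112 113 112]
 [113 114 114 115 114 113 113 113 113 115 114 112 113 112 112 113 112 111 113 112 113 112 112 110 107 108 109 108 108 107 107]
 [113 114 114 115 115 113 114 113 113 114 114 113 113 113 114 114 113 112 109 108 109 109 104  98  93  93  93  93  92  92  92]
 [113 114 114 114 115 114 115 114 114 115 118 119 116 116 117 119 121 115 106 101  99  93  87  77  70  68  70  68  68  68  67]
 [114 115 114 115 114 115 114 114 115 117 128 134 128 124 124 127 127 121 112 106  99  86  69  62  57  56  55  56  56  55  55]
 [115 115 115 115 11
[... 2201 characters left out ...]
130 126 124 129 135 132 118 112 116 105  98 100 104 105 106 109]
 [116 116 115 116 117 116 116 117 118 125 130 132 132 134 136 136 131 131 132 132 129 123 120 116 109 105 109 112 109 111 110]
 [116 116 116 116 117 117 117 115 116 117 120 125 131 134 138 140 137 136 136 133 125 119 114 113 110 110 111 111 111 111 110]
 [117 117 116 116 116 117 117 116 116 115 115 117 124 126 130 131 131 131 130 125 116 109 110 111 110 111 112 112 110 110 111]
 [115 116 117 116 115 116 115 114 115 114 114 114 116 119 119 119 118 117 118 115 111 109 110 111 112 112 113 113 112 111 111]
 [117 117 116 116 115 117 115 116 115 114 114 114 114 114 115 114 112 113 113 113 112 113 113 112 112 113 111 112 112 110 112]]
```

>>> move_arm(delta_pos=[[0,0.004,0.01],[0,0,0.006],[0,0,0.002],[0,0,0],[0,0,0],[0,0,0],[0,0,0],[0,0,0],[0,0,-0.03],[0,0,-0.05],[0,0,-0.05],[0,0,0]], turn=[0,0,0,0,0,0,0,0,0,0,0,0], gripper=[255,255,255,255,0,0,0,0,0,0,0,0])

```text
time: 12.6
eef_pos: [0.5462, -0.2032, 0.217]
orientation: [0.991, -0.131, -0.008, -0.002]
force: [-0.4, 0.8, -1.1]
width: 0.0854
```

Run:
```python
from h import *
go()
t=load('t5'); c=onplane(t,240.1,199.4,.138); print('neck',c.round(4))
cc=proj(t,c-[0,0,.006])-[225,184]; print('nut top ctr px',cc)
pts=np.array([(10.8,7.3),(6,15.7),(24,15),(10.2,23),(19.5,23.2),(20,8)])
for q in pts:
    w=onplane(t,225+q[0],184+q[1],.130)-c; print(np.degrees(np.arctan2(w[1],w[0])).round(1),np.hypot(w[0],w[1]).round(4), (np.degrees(np.arctan2(w[1],w[0]))%60).round(1))
# scene check
s=load('s5'); print('neck in scene',proj(s,c))
snap('scene','s6'); t6=snap('top','t6')
cv2.imwrite('pics/c8.png',np.hstack([cv2.resize(load('s6')['pixels'][100:280,60:300,::-1],(440,330),interpolation=2),cv2.resize(t6['pixels'][140:270,290:430,::-1],(355,330),interpolation=2)]))
m=green(t6); n,l,st,cen=cv2.connectedComponentsWithStats(m)
for i in range(1,n):
    if st[i,4]>60: print(st[i],cen[i].round(1),onplane(t6,*cen[i],.07).round(3))
```

```text
t 12.6 pos [ 0.5462 -0.2032  0.217 ] yaw -15.0 tilt 0.9 q [-0.42  0.38  1.4  -0.    1.38  1.41] F [-0.4  0.8 -1.1] M [ 0.01  0.   -0.02] w 0.0854
neck [0.5298 0.2049 0.138 ]
nut top ctr px [15.25628514 15.51249709]
29.6 0.0282 29.6
91.7 0.0279 31.7
-85.7 0.026 34.3
146.5 0.0269 26.5
-150.3 0.0261 29.7
-30.9 0.0265 29.1
neck in scene [274.92672023 190.58027947]
[ 111  163   73   63 3188] [143.3 193.3] [0.549 0.521 0.07 ]
[ 346  191   38   58 1306] [364.8 222.4] [ 0.466 -0.183  0.07 ]
[234 256  32  37 854] [249.9 272.2] [0.307 0.176 0.07 ]
```

View pics/c8.png

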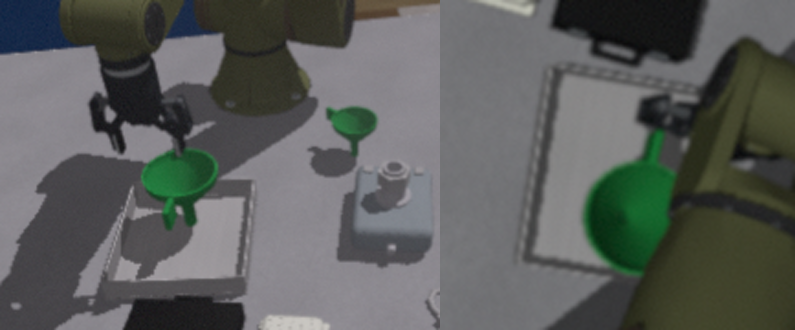

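The funnel stands upright in the tray at (180,190) in c8, released, with no green under the gripper. The neck is at (0.530, 0.205). The nut's corners are at 30° mod 60, so its flats are at 0° mod 60. I'll grip with tool yaw 150°, which leaves the last joint room for the whole clockwise turn.

>>> move_arm(delta_pos=[[-0.01,-0.03,-0.005],[-0.012,-0.05,0],[-0.012,-0.05,0],[-0.012,-0.05,0],[-0.012,-0.05,0],[-0.012,-0.05,0],[-0.012,-0.05,0],[-0.012,-0.05,0],[0,0,0],[0,0,0],[0,0,0],[0,0,0]], turn=[0,0,0,0,0,0,0,0,-0.18,-0.18,-0.18,-0.18], gripper=[0,0,0,0,0,0,0,0,0,0,0,0])

```text
time: 14.2
eef_pos: [0.5458, 0.2013, 0.1994]
orientation: [0.971, 0.236, -0.025, -0.009]
force: [-0.6, 0.1, -0.4]
width: 0.0854
```

>>> move_arm(delta_pos=[[0,0,0],[0,0,0],[0,0,0],[0,0,0],[0,0,0],[0,0,0],[0,0,0],[0,0,0],[0,0,0],[0,0,0],[0,0,0],[0,0,0]], turn=[-0.18,-0.18,-0.18,-0.18,-0.18,-0.18,-0.18,-0.18,-0.18,-0.18,-0.18,-0.1], gripper=[0,0,0,0,0,0,0,0,0,0,0,0])

```text
time: 15.7
eef_pos: [0.5383, 0.1991, 0.1767]
orientation: [0.253, 0.966, -0.013, -0.041]
force: [-0.3, 0.1, -0.1]
width: 0.0855
```

Run:
```python
from h import *
go((.53,.205,.082),150)
t=snap('top','t7'); m=green(t); n,l,st,cen=cv2.connectedComponentsWithStats(m)
for i in range(1,n):
    if st[i,4]>60: print(st[i],cen[i].round(1),onplane(t,*cen[i],.134).round(3))
```

```text
t 15.7 pos [0.5383 0.1991 0.1767] yaw 150.5 tilt 5.0 q [ 0.28  0.43  1.42  0.02  1.37 -0.78] F [-0.3  0.1 -0.1] M [ 0.02 -0.05 -0.01] w 0.0855
tool delta [0.0032 0.0054 0.095 ]
turn 0.009
[ 111  163   73   63 3198] [143.4 193.3] [0.545 0.499 0.134]
[ 347  192   45   56 1650] [369.1 223.8] [ 0.462 -0.179  0.134]
```

The tool tilted 5° (tip inward) and dropped 2 cm during the turning rows. It looks as if sag carries over whenever a non-zero row re-bases on the measured pose. I'll check what holding still does, and then a quick rise.

>>> move_arm(delta_pos=[[0,0,0],[0,0,0],[0,0,0],[0,0,0]], turn=[0,0,0,0], gripper=[0,0,0,0])

```text
time: 16.25
eef_pos: [0.5375, 0.1989, 0.1743]
orientation: [0.254, 0.966, -0.014, -0.043]
force: [-0.4, -0.7, 0.3]
width: 0.0853
```

>>> move_arm(delta_pos=[[0,0,-0.06],[0,0,0],[0,0,0]], turn=[0,0,0], gripper=[0,0,0])

```text
time: 16.62
eef_pos: [0.5428, 0.1991, 0.235]
orientation: [0.255, 0.966, -0.014, -0.043]
force: [-0.1, -0.6, -0.2]
width: 0.085
```

>>> move_arm(delta_pos=[[0,0,-0.06],[0,0,-0.001],[0,0,0],[0,0,0]], turn=[0,0,0,0], gripper=[0,0,0,0])

```text
time: 17.12
eef_pos: [0.5477, 0.1993, 0.2938]
orientation: [0.255, 0.966, -0.016, -0.046]
force: [0.4, 0.4, 0.3]
width: 0.0859
```

```bash
python3 -c "
from h import *
go((.53,.205,.082),150)"
```

```text
t 17.12 pos [0.5477 0.1993 0.2938] yaw 150.3 tilt 5.5 q [ 0.28  0.39  1.21  0.02  1.64 -0.78] F [0.4 0.4 0.3] M [ 0.02 -0.   -0.07] w 0.0859
tool delta [0.0012 0.0076 0.2125]
turn 0.005
```

>>> move_arm(delta_pos=[[0,0,0.06],[0,0,0.001],[0,0,0]], turn=[0,0,0], gripper=[0,0,0])

```text
time: 17.5
eef_pos: [0.542, 0.1989, 0.2328]
orientation: [0.255, 0.966, -0.016, -0.045]
force: [0.4, 0.0, 1.3]
width: 0.0851
```

>>> move_arm(delta_pos=[[0,0,0],[0,0,0],[0,0,0],[0,0,0],[0,0,0]], turn=[0.18,0.18,0.18,0.18,0], gripper=[0,0,0,0,0])

```text
time: 18.12
eef_pos: [0.5459, 0.1999, 0.2439]
orientation: [0.587, 0.808, -0.025, -0.032]
force: [-0.0, -0.1, 0.6]
width: 0.0852
```

```bash
python3 -c "
from h import *
go((.53,.205,.082),90)"
```

```text
t 18.12 pos [0.5459 0.1999 0.2439] yaw 107.9 tilt 4.7 q [ 0.28  0.4   1.31  0.02  1.51 -0.04] F [-0.  -0.1  0.6] M [ 0.04 -0.05 -0.04] w 0.0852
tool delta [ 0.0061 -0.0006  0.1627]
turn 0.313
```

Turning the other way fast reverses the drift: z goes up and the tilt falls. I'll turn back fast to undo the tilt, then go in the minus direction with settling rows between turns.

>>> move_arm(delta_pos=[[0,0,0],[0,0,0],[0,0,0],[0,0,0],[0,0,0],[0,0,0],[0,0,0],[0,0,0],[0,0,0],[0,0,0],[0,0,0],[0,0,0]], turn=[0.185,0.185,0.185,0.185,0.185,0.185,0.185,0.185,0.185,0.185,0.185,0], gripper=[0,0,0,0,0,0,0,0,0,0,0,0])

```text
time: 19.62
eef_pos: [0.5509, 0.2011, 0.2602]
orientation: [0.997, -0.077, -0.031, 0.001]
force: [-0.1, 0.0, 0.3]
width: 0.0852
```

```bash
python3 -c "
from h import *
go((.53,.205,.082),90)"
```

```text
t 19.62 pos [0.5509 0.2011 0.2602] yaw -8.8 tilt 3.6 q [0.28 0.39 1.29 0.02 1.53 2.  ] F [-0.1  0.   0.3] M [ 0.02  0.03 -0.01] w 0.0852
tool delta [-0.01   -0.002   0.1791]
turn -1.725
```

>>> move_arm(delta_pos=[[0,0,0],[0,0,0],[0,0,0],[0,0,0],[0,0,0],[0,0,0],[0,0,0],[0,0,0]], turn=[-0.185,0,-0.185,0,-0.185,0,-0.185,0], gripper=[0,0,0,0,0,0,0,0])

```text
time: 20.62
eef_pos: [0.5517, 0.2013, 0.2629]
orientation: [0.957, 0.287, -0.028, -0.01]
force: [-0.5, -0.4, 0.2]
width: 0.0852
```

```bash
python3 -c "
from h import *
go((.53,.205,.082),90)"
```

```text
t 20.62 pos [0.5517 0.2013 0.2629] yaw 33.4 tilt 3.4 q [0.28 0.39 1.28 0.02 1.53 1.27] F [-0.5 -0.4  0.2] M [ 0.03 -0.02 -0.08] w 0.0852
tool delta [-0.0073 -0.0085  0.1819]
turn -0.988
```

>>> move_arm(delta_pos=[[0,0,0],[0,0,0],[0,0,0],[0,0,0],[0,0,0],[0,0,0],[0,0,0],[0,0,0],[0,0,0],[0,0,0],[0,0,0],[0,0,0]], turn=[-0.185,0,-0.185,0,-0.185,0,-0.185,0,-0.185,0,-0.185,0], gripper=[0,0,0,0,0,0,0,0,0,0,0,0])

```text
time: 22.12
eef_pos: [0.5517, 0.2012, 0.2631]
orientation: [0.699, 0.715, -0.02, -0.023]
force: [-0.1, 0.9, 0.6]
width: 0.0852
```

>>> move_arm(delta_pos=[[0,0,0],[0,0,0],[0,0,0],[0,0,0],[0,0,0],[0,0,0],[0,0,0],[0,0,0],[0,0,0],[0,0,0]], turn=[-0.185,0,-0.185,0,-0.185,0,-0.185,0,-0.185,0], gripper=[0,0,0,0,0,0,0,0,0,0])

```text
time: 23.38
eef_pos: [0.5517, 0.2012, 0.2631]
orientation: [0.349, 0.937, -0.009, -0.029]
force: [-0.3, 1.0, -0.7]
width: 0.0855
```

```bash
python3 -c "
from h import *
go((.53,.205,.15),150)
R=Ro.from_quat(arm.sense()['orientation']).as_matrix(); print('tool z',R[:,2])"
```

```text
t 23.38 pos [0.5517 0.2012 0.2631] yaw 139.1 tilt 3.4 q [ 0.28  0.39  1.28  0.02  1.53 -0.58] F [-0.3  1.  -0.7] M [ 0.04 -0.07 -0.01] w 0.0855
tool delta [ 0.0135 -0.0072  0.1142]
turn -0.19
tool z [-0.05970807  0.00345798 -0.99820989]
```

>>> move_arm(delta_pos=[[0,0,0],[0,0,0],[0.012,-0.01,0.05],[0,0,0],[0,0,0.05],[0,0,0],[0,0,0]], turn=[-0.186,0,0,0,0,0,0], gripper=[0,0,0,0,0,0,0])

```text
time: 24.25
eef_pos: [0.5348, 0.2003, 0.1709]
orientation: [0.285, 0.958, -0.004, -0.025]
force: [0.1, 0.6, 0.1]
width: 0.0853
```

```bash
python3 -c "
from h import *
go((.529,.205,.083),150)
s=snap('scene','s8'); c=np.array([.5298,.2049,.138])
print(proj(s,c))
"
```

```text
t 24.25 pos [0.5348 0.2003 0.1709] yaw 146.8 tilt 2.8 q [ 0.28  0.4   1.47  0.02  1.31 -0.71] F [0.1 0.6 0.1] M [-0.01 -0.02  0.02] w 0.0853
tool delta [0.0035 0.0027 0.0881]
turn -0.056
[274.91656573 190.57435985]
```

>>> move_arm(delta_pos=[[0.003,0.003,0.03],[0,0,0],[0,0,0.03],[0,0,0],[0,0,0.02],[0,0,0],[0,0,0]], turn=[-0.056,0,0,0,0,0,0], gripper=[0,0,0,0,0,0,0])

```text
time: 25.18
eef_pos: [0.5382, 0.2067, 0.1066]
orientation: [0.262, 0.965, 0.002, -0.016]
force: [-0.1, -0.1, 0.9]
width: 0.0854
```

Run:
```python
from h import *
go((.529,.205,.083),150)
s=snap('scene','s9'); t=snap('top','t9')
A=cv2.resize(s['pixels'][150:230,235:315,::-1],(600,600),interpolation=2)
cv2.imwrite('pics/c9.png',A)
```

```text
t 25.18 pos [0.5382 0.2067 0.1066] yaw 149.6 tilt 1.8 q [ 0.29  0.47  1.53  0.02  1.16 -0.76] F [-0.1 -0.1  0.9] M [ 0.    0.04 -0.04] w 0.0854
tool delta [ 0.0063 -0.006   0.0238]
turn -0.007
```

View pics/c9.png

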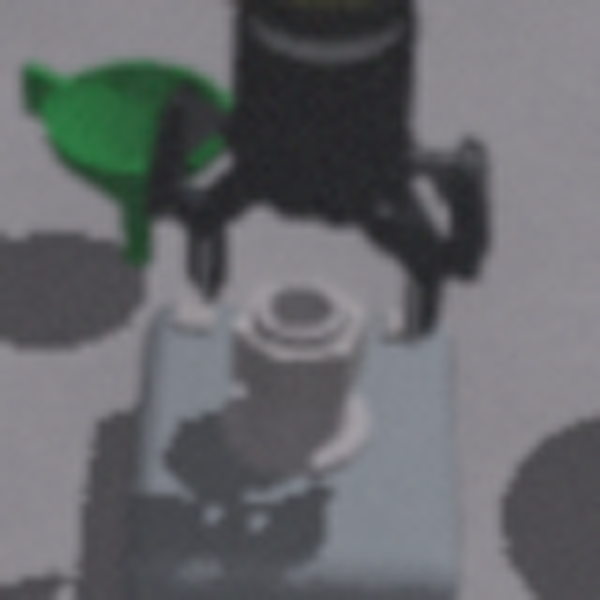

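The crop shows open fingertips at (208,298) and (422,335), straddling the nut with its bore at (300,305). The tips are about 141 mm up, consistent with the offset, and the tilt is down to 1.8°. One more small correction and 27 mm down.

>>> move_arm(delta_pos=[[0.005,-0.006,0.014],[0,0,0],[0,0,0.013],[0,0,0],[0,0,0]], turn=[0,0,0,0,0], gripper=[0,0,0,0,0])

```text
time: 25.9
eef_pos: [0.5291, 0.2041, 0.0777]
orientation: [0.262, 0.965, 0.002, -0.016]
force: [1.0, 0.1, 0.2]
width: 0.0853
```

Run:
```python
from h import *
go((.530,.204,.080),150)
```

```text
t 25.9 pos [0.5291 0.2041 0.0777] yaw 149.6 tilt 1.9 q [ 0.29  0.49  1.58  0.02  1.1  -0.76] F [1.  0.1 0.2] M [ 0.   -0.04 -0.01] w 0.0853
tool delta [-0.0008  0.0003 -0.0024]
turn -0.007
```

>>> move_arm(delta_pos=[[0,0,0],[0,0,0],[0,0,0],[0,0,0],[0,0,0],[0,0,0]], turn=[0,0,0,0,0,0], gripper=[60,120,255,255,255,255])

```text
time: 26.65
eef_pos: [0.5291, 0.204, 0.0783]
orientation: [0.262, 0.965, 0.002, -0.016]
force: [-0.9, -1.4, 0.7]
width: 0.0533
```

Run:
```python
from h import *
go((.530,.204,.080),150)
```

```text
t 26.65 pos [0.5291 0.204  0.0783] yaw 149.6 tilt 1.9 q [ 0.29  0.49  1.58  0.02  1.1  -0.76] F [-0.9 -1.4  0.7] M [-0.03  0.09 -0.02] w 0.0533
tool delta [-0.0007  0.0005 -0.0017]
turn -0.008
```

Width 53.3 mm, gripped across the flats (54 mm), with small forces. Turning clockwise in small settled steps.

>>> move_arm(delta_pos=[[0,0,0],[0,0,0],[0,0,0],[0,0,0],[0,0,0],[0,0,0]], turn=[0.15,0,0.15,0,0.15,0], gripper=[255,255,255,255,255,255])

```text
time: 27.4
eef_pos: [0.529, 0.2039, 0.0783]
orientation: [0.47, 0.883, -0.001, -0.016]
force: [-5.6, -3.4, -0.4]
width: 0.053
```

Run:
```python
from h import *
go((.5291,.204,.0783),150)
```

```text
t 27.4 pos [0.529  0.2039 0.0783] yaw 123.9 tilt 1.9 q [ 0.29  0.49  1.58  0.02  1.1  -0.31] F [-5.6 -3.4 -0.4] M [ 0.67 -0.54 -0.14] w 0.053
tool delta [0.0001 0.0001 0.    ]
turn -0.455
```

>>> move_arm(delta_pos=[[0,0,0],[0,0,0],[0,0,0],[0,0,0],[0,0,0],[0,0,0],[0,0,0],[0,0,0],[0,0,0],[0,0,0]], turn=[0.18,0,0.18,0,0.18,0,0.18,0,0.18,0], gripper=[255,255,255,255,255,255,255,255,255,255])

```text
time: 28.65
eef_pos: [0.5285, 0.2035, 0.0783]
orientation: [0.804, 0.595, -0.006, -0.012]
force: [-7.3, -1.0, 1.2]
width: 0.053
```

Run:
```python
from h import *
go((.5291,.204,.0783),149.6)
```

```text
t 28.65 pos [0.5285 0.2035 0.0783] yaw 73.0 tilt 1.6 q [0.29 0.48 1.59 0.02 1.09 0.58] F [-7.3 -1.   1.2] M [-0.29 -0.91 -0.22] w 0.053
tool delta [ 0.0006  0.0004 -0.    ]
turn -1.336
```

>>> move_arm(delta_pos=[[0,0,0],[0,0,0],[0,0,0],[0,0,0]], turn=[0.12,0,0.12,0], gripper=[255,255,255,255])

```text
time: 29.15
eef_pos: [0.5283, 0.2035, 0.0783]
orientation: [0.867, 0.499, -0.007, -0.01]
force: [-6.0, -1.0, -0.4]
width: 0.0526
```

```bash
python3 -c "
from h import *
go(None,149.6)"
```

```text
t 29.15 pos [0.5283 0.2035 0.0783] yaw 59.8 tilt 1.4 q [0.3  0.48 1.59 0.02 1.09 0.81] F [-6.  -1.  -0.4] M [-0.45 -0.85 -0.12] w 0.0526
turn -1.566
```

>>> move_arm(delta_pos=[[0,0,0],[0,0,0],[0,0,0],[0,0,0]], turn=[0.12,0,0.12,0], gripper=[255,255,255,255])

```text
time: 29.65
eef_pos: [0.5288, 0.2042, 0.0788]
orientation: [0.914, 0.405, -0.007, -0.006]
force: [5.1, 5.6, -8.3]
width: 0.0532
```

```bash
python3 -c "
from h import *
go(None,149.6)"
```

```text
t 29.65 pos [0.5288 0.2042 0.0788] yaw 47.8 tilt 1.1 q [0.3  0.48 1.59 0.01 1.09 1.03] F [ 5.1  5.6 -8.3] M [ 1.26 -1.03  2.29] w 0.0532
turn -1.777
```

The moment jumped to +2.3 N m, which suggests the stop. One small push to confirm.

>>> move_arm(delta_pos=[[0,0,0],[0,0,0],[0,0,0]], turn=[0.06,0,0], gripper=[255,255,255])

```text
time: 30.02
eef_pos: [0.529, 0.2042, 0.0788]
orientation: [0.92, 0.392, -0.007, -0.003]
force: [0.3, -4.5, -0.2]
width: 0.0533
```

```bash
python3 -c "
from h import *
go(None,149.6)"
```

```text
t 30.02 pos [0.529  0.2042 0.0788] yaw 46.1 tilt 0.9 q [0.3  0.48 1.59 0.   1.09 1.07] F [ 0.3 -4.5 -0.2] M [0.49 0.18 5.77] w 0.0533
turn -1.806
```

5.8 N m against a nut that needs 0.2, and only half the commanded turn was made, so this is the stop. Release, rise clear, then check numerically.

>>> move_arm(delta_pos=[[0,0,0],[0,0,0],[0,0,0],[0,0,0],[0,0,-0.03],[0,0,0],[0,0,-0.06],[0,0,-0.06],[-0.06,0,0],[-0.06,0,0],[-0.06,0,0],[0,0,0]], turn=[0,0,0,0,0,0,0,0,0,0,0,0], gripper=[0,0,0,0,0,0,0,0,0,0,0,0])

```text
time: 31.52
eef_pos: [0.4017, 0.0724, 0.2325]
orientation: [0.923, 0.385, -0.007, -0.005]
force: [1.1, 0.6, -0.6]
width: 0.0856
```

Run:
```python
from h import *
go()
t=snap('top','t10'); s=snap('scene','s10')
np.set_printoptions(linewidth=220)
print(t['pixels'][187:214,225:256].mean(2).astype(int))
m=green(t); n,l,st,cen=cv2.connectedComponentsWithStats(m)
for i in range(1,n):
    if st[i,4]>60: print(st[i],cen[i].round(1),onplane(t,*cen[i],.134).round(3))
m=green(s); n,l,st,cen=cv2.connectedComponentsWithStats(m)
for i in range(1,n):
    if st[i,4]>60: print('s',st[i],cen[i].round(1))
for P in ((.455,-.18,.134),(.455,-.18,.004)): print(proj(t,P),proj(s,P))
# bystanders: image difference against start
for a,b in (('t0','t10'),('s0','s10')):
    d=np.abs(load(a)['pixels'].astype(int)-load(b)['pixels']).max(2)
    for nm,P in (('case',(.728,-.193,.02)),('lens',(.767,-.023,.02)),('clamp',(.762,.249,.01))):
        u,v=proj(load(a),P).astype(int); r=d[v-12:v+13,u-15:u+16]; print(a,nm,r.mean().round(1),(r>40).sum())
```

```text
t 31.52 pos [0.4017 0.0724 0.2325] yaw 45.3 tilt 1.1 q [ 0.08 -0.03  1.84  0.01  1.35  0.86] F [ 1.1  0.6 -0.6] M [-0.02 -0.04 -0.05] w 0.0856
[[113 114 115 114 114 115 114 111 115 113 113 114 113 112 112 112 112 112 112 112 112 114 113 112 110 107 108 104  97  93  97]
 [113 115 114 114 114 114 112 113 114 115 113 114 112 112 114 116 117 113 112 111 111 111 110 105  97  92  92  88  77  72  79]
 [114 114 114 114 114 114 114 114 114 115 114 114 115 117 119 126 129 122 111 108 108 105  97  89  78  71  68  66  61  57  66]
 [114 115 116 114 114 115 115 114 113 114 115 117 119 124 129 138 140 131 120 113 103  91  78  69  60  56  56  56  54  55  58]
 [115 114 116 116 114 115 115 114 116 117 120 123 127 130 131 134 135 131 129 122 105  85  70  61  58  55  56  54  54  56  55]
 [116 117 116 116 115 114 116 119 120 124 127 131 133 129 126 119 119 123 127 127 114 101  85  72  63  57  55  54  55  55  55]
 [116 116 117 117 115 115 119 127 130 128 131 135 136 130 123 115 116 121 125 124 121 116 106  93  78  64  57  56  54  54  54]
 [115 117 117 116 116 117 123 133 136 128 126 131 131 122 112 109 11
[... 2351 characters left out ...]
116 116 114 116 115 114 116 116 115 114 115 114 114 116 114 112 113 113 113 113 112 112 113 113 112 111 112 112 111 110]]
[ 111  163   73   63 3185] [143.4 193.2] [0.545 0.499 0.134]
[ 347  192   45   56 1613] [369.2 223.7] [ 0.462 -0.179  0.134]
[234 256  32  37 833] [249.8 272.3] [0.316 0.173 0.134]
s [438   0   7  26  90] [441.4  13.3]
s [450  10  24  55 234] [460.3  40.7]
s [ 331  157   55   56 1868] [355.9 178.4]
s [238 158  28  18 348] [252.1 165.6]
s [ 137  182   41   43 1096] [157.3 198.7]
[369.46823837 226.16499409] [157.10103574 192.7943506 ]
[358.92794975 225.55486738] [163.53078146 220.68274071]
t0 case 2.9 0
t0 lens 3.5 0
t0 clamp 2.6 0
s0 case 4.0 0
s0 lens 1.3 0
s0 clamp 1.6 0
```

Run:
```python
from h import *
c=np.array([.5298,.2049,.132]); a=np.radians(np.arange(0,360,1))
prof=[]
for f in ('t5','t10'):
    im=load(f); g=im['pixels'].mean(2).astype(np.float32); P=0
    for r in (.027,.028,.029,.030,.031):
        q=np.array([proj(im,c+[r*np.cos(x),r*np.sin(x),0]) for x in a],np.float32)
        P=P+cv2.remap(g,q[:,:1],q[:,1:],1)[:,0]
    h=np.sum(P*np.exp(6j*a)); print(f,'corner phase',(np.degrees(np.angle(h.conj()*1))/6*-1%60).round(1)); prof.append(np.angle(h)/6)
print('corner angle change mod 60:',np.degrees(prof[1]-prof[0])%60)
```

```text
t5 corner phase 30.3
t10 corner phase 55.6
corner angle change mod 60: 25.328098715604227
```

The nut image now shows its corners at 55.6° mod 60 against 30.3° before: about 95° of clockwise turn. The gripper turned about 103°, and the last few degrees were twist against the stop, which fits the moment jump after 90°. The funnel is unchanged in the tray, the bystanders haven't moved, and the gripper is clear. Handing in.

```bash
python3 -c "
from h import *
print(arm.job_done()); go()"
```

```text
the job is handed in; nothing more can be done
None
the job is handed in; nothing more can be done
```

I lifted the funnel out by its tab, stood it in the drip tray and let it go. I then gripped the union nut across its flats and turned it clockwise to its stop. I handed the job in at about 31.5 s; no verdict is reported.

**Last checks**
- **Funnel:** it stands upright in the tray with its mouth centre near (0.46, −0.18), unchanged in the images from release until just before hand-in. Standing on the tray floor, its mouth is 134 mm above the bench, only 6 mm below the 140 mm limit.
- **Nut:** the moment rose from about 0.2 to 5.8 N m and the last push moved only half of what I commanded. The image shows about 95° of turn against 103° at the gripper. I read the 8–9° difference as the grip twisting against the stop. The joint value itself is not readable, so "home" rests on the moment and the image.
- **Bystanders:** the picture patches at the socket case, tail lens and exhaust clamp are unchanged from the start, and the gripper was clear of everything.

**What disagreed**
- **Height offset:** the cameras put the fingertips about 28 mm higher than the reported TCP pose does. The first grasp closed on nothing because of this, and I corrected for it afterwards.
- **Tool tilt:** fast turning in one direction tilted the tool by up to 5.5°. Turning back and adding settling rows brought it under 2° before I gripped the nut.

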